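# Press the bookplate with the rubber roller

## Task

A bookplate has just been pasted down in the middle of the felt mat. Roll the black rubber roller across it along the mat, truly rolling on the mat and not dragged or picked up, and let it come to rest squarely on the red band at the other end. Then let go of it, and leave the pale beech roller where it lies.

Things in the scene. Friction and masses are not known exactly. Their poses are not given: they have to be found in the camera images.
- roller: The roller to use: black rubber cylinder with brass rims and ends, 50 mm diameter, 110 mm long, 0.45 kg, lying on the felt mat parallel to the red band (within 3 degrees). Origin: its centre, 25 mm above the mat. x: the cylinder's axis; y and z turn as it rolls. Rolls freely, braked by the felt: let go at 0.1 m/s it runs on about 1 cm and stays where it stops.
- mark: The red band across the mat, flush, 140 mm long (its x axis) and 30 mm wide (its y axis, the direction of rolling). Origin: its centre, on the mat's surface. It lies 170 to 240 mm from the roller's start, at the left or right end of the mat. The roller is on it when its axis is over the band, parallel to its length and about centred.
- bookplate (a point): Centre of the bookplate, a cream label with a gold frame and blue ring, 90 mm (x, across the mat) by 80 mm (y, along it), flush with the mat, 4 mm above the table. It lies in the middle of the green felt mat (fixed, 180 by 380 mm, 3 mm thick), on the straight line from roller to band.
- beech_roller: Bystander: a roller of the same size (50 mm diameter, 110 mm long) of pale beech with steel ends, lying on the bare table to the left or right of the mat, across its long direction. Origin at its centre, x along its axis. To be left alone.

How it is judged:
On the way:
1. the black roller is on the bookplate, down on the mat, and has turned over by rolling (y of roller in the frame of bookplate between -0.045 and 0.045 m and x of roller in the frame of bookplate between -0.035 and 0.035 m and height (world z) of roller below 0.034 m and angle between roller's own z axis and vertical above 1.9 rad), for 0.05 s.
At the end, for the whole second after the job is handed in: The black roller lies at rest on the mat with its axis above the red band (within 15 mm of the band's centre line, within 20 mm of its middle endwise, within 10 degrees of parallel), and the beech roller is within 20 mm of where it lay (y of roller in the frame of mark between -0.015 and 0.015 m and x of roller in the frame of mark between -0.02 and 0.02 m and angle between the x axis of roller and the x axis of mark, either way round below 0.18 rad and height (world z) of roller below 0.034 m and linear speed of roller below 0.01 m/s and distance of beech_roller from where it was at the start of the episode below 0.02 m); the robot touches nothing.
It fails at once if the black roller is lifted more than 10 mm off the mat (height (world z) of roller above 0.038 m).
It fails at once if the beech roller is moved by more than 20 mm (distance of beech_roller from where it was at the start of the episode above 0.02 m).
It also fails if it takes over 38 s, if anything falls off the work surface, if the arm or the gripper's body presses on something with over 40 N, if the wrist force passes 120 N, or if a joint passes its speed limit or range.

## Robot

A 6-joint arm with a two-finger parallel gripper is mounted at the origin on the work surface. World frame = base frame: x ahead of the robot, y to its left, z up, the work surface at z = 0. Lengths are in m, angles in rad, forces in N, time in s.
With the tool pointing down it reaches from about 0.325 to 0.9 m from the base axis. Payload 3.5 kg.
Tool frame: the origin (TCP) lies midway between the tips of the shut fingers; the grasp point (between the pads) lies 19 mm behind it; z points along the fingers, y is the line along which they close (so a half turn about z gives the same grasp; the last joint's range is limited). The gripper opens to 85 mm and grips with 20 to 120 N. Pads are 22 mm wide; open, the fingers measure 114 mm over their backs; the gripper's body (76 mm by 85 mm) begins 54 mm behind the grasp point. The pads swing forward as they close: fully open they stand 13 mm farther back than shut.
Start: joints at [-1.395, 0.276, -0.026, 1.268, 0, 1.467], TCP at [0.172, -0.601, 0.231] pointing down, gripper open.
Joint ranges: [-3.12, 3.12], [-0.85, 1.88], [-1.08, 1.24], [-1.95, 2.15], [-1.57, 1.53], [-3.14, 3.14]. Speed limits (rad/s): [2.57, 2.57, 3.14, 3.14, 3.14, 3.14].

## Interface

Orientations are given as a unit quaternion [w, x, y, z].
In Python, from workcell import manip gives the robot as it stands.
- The arm moves only by the tool steer_hand, called after "Call:" by a JSON object that holds its "name" and its "arguments", one argument or row to a line. Schema: {"type":"object","properties":{"offsets":{"type":"array","items":{"type":"array","items":{"type":"number"},"minItems":7,"maxItems":7},"minItems":1,"maxItems":20},"grip_n":{"type":"number"},"only":{"type":"string"},"quiet":{"type":"boolean"},"lines":{"type":"string"}},"required":["offsets"],"additionalProperties":false}. offsets is a list of rows, 1 to 20 of them, each of 7 numbers: a rotation vector rx, ry, rz in a scale on which 1.0 is pi rad, then dx, dy, dz in fractions of the full range, 1 being 75 cm, then the finger opening in m; each row is the pose to reach, as a shift and turn from the pose commanded when the call began, along the tool's axes at that moment; what a row does not reach only later rows make up. A row lasts 1/8 s, in which the tool goes at most 0.0625 m and 0.188 rad, less where a joint would pass 70% of its speed; a pose out of reach is approached as far as the arm can. The fingers move at their own pace and stop on an object; grip_n is the grip in N (left out, the last holds). Time passes only in rows, so rows that do not move let the fingers close. The tool returns the time, the measured TCP pose, the force, the opening and the grip force at its end. only (a regular expression) keeps the lines of the reply that match it, lines (a string "A,B") keeps lines A to B, and quiet returns only ok. No shift or turn number may pass 1 either way. Input that does not fit is refused with a message, and nothing moves.
- manip.get_state(): the state, without advancing time (a new reading comes with each control period).
- manip.camera(name): name is "side" or "top"; returns the picture (400x640x3 uint8, red, green, blue); there is no depth.
- manip.get_calibration(name): a dict with "fov_y" (degrees; the focal length in pixels is half the picture's height over the tangent of half this angle, whatever the lens; pixels are square), "cx", "cy" (the principal point, pixels), "dist_coeffs" ([k1, k2, p1, p2, k3] as OpenCV has them; the pictures are not rectified), "rvec" (rotation vector, rad) and "tvec" (3), from world to camera coordinates, as OpenCV has them. Camera axes: x right, y down, z forward; pixel columns grow to the right and rows downward; lengths in m; the calibration is good to about 2 mm. A picture is of the moment at which its call begins. get_calibration takes no time and is no camera call.
- manip.sign_off(): hands the job in; it is judged then, once.
The state is a dict: "time_s": time; "joints": joint angles; "qd": joint speeds; "effort": joint torques, N m; "tool_pos": TCP position; "ee_rot": TCP orientation; "ft_force": force on the tool from outside, world axes, zero at the start; "ft_torque": the same for the moment, N m; "grip_width": finger opening in m; "finger_force": force on a finger pad.
Only numpy, scipy, OpenCV 4.12 (cv2) and the standard library are available. Lean on these libraries where they do the work, as an engineer would, in place of code of your own. Each camera call takes 0.05 s, during which the arm holds its last target. There are 200 camera calls.

## Working session

There is one attempt and no reset: what is moved stays moved. The work goes in short steps, Python scripts to look and compute and a tool call to move; the robot and the scene stay as the last step left them, time stands still between calls to the robot, and variables do not carry over. Pictures are saved under pics/ and viewed, at most 10 in all, crops included, and the job is handed in when it is done.

```bash
ls; mkdir -p pics
```

Run:
```python
from workcell import manip
import cv2
for n in("top","side"):
    cv2.imwrite(f"pics/{n}0.png",manip.camera(n)[:,:,::-1]); print(manip.get_calibration(n))
print(manip.get_state())
```

```text
pics
workcell.py
{'fov_y': 55.75213425419579, 'cx': 317.6255288476266, 'cy': 199.22568941725217, 'dist_coeffs': array([-0.03520073,  0.        ,  0.        ,  0.        ,  0.        ]), 'rvec': array([ 2.16435988, -2.21021148,  0.10500686]), 'tvec': array([5.36636611e-04, 5.59985558e-01, 1.09194997e+00])}
{'fov_y': 51.708086002655, 'cx': 321.47361668899885, 'cy': 200.15311061892234, 'dist_coeffs': array([0.03470928, 0.        , 0.        , 0.        , 0.        ]), 'rvec': array([ 0.84063661, -2.33331631,  1.32932598]), 'tvec': array([0.42861964, 0.2368835 , 0.93031682])}
{'time_s': 0.1, 'joints': array([-1.39539342e+00,  2.77107104e-01, -2.77508559e-02,  1.26799123e+00,
        1.14765373e-05,  1.46738503e+00]), 'qd': array([-0.00011605, -0.00209201,  0.00516724, -0.00123197,  0.0001707 ,
       -0.00058829]), 'effort': array([ 2.65130266e-04, -4.46709466e+01,  2.96128052e+01,  8.48481461e-03,
       -6.06647063e-05,  5.75110604e-06]), 'tool_pos': array([ 0.17187313, -0.60017015,  0.230237  ]), 'ee_rot': array([-1.02597226e-03,  9.90298036e-01,  1.38955913e-01, -3.12046687e-05]), 'ft_force': array([-0.64945369, -0.07843377,  0.08690857]), 'ft_torque': array([-0.03016244, -0.00917459, -0.03388008]), 'finger_force': 0.0, 'grip_width': 0.08525006027695882}
```

View pics/top0.png

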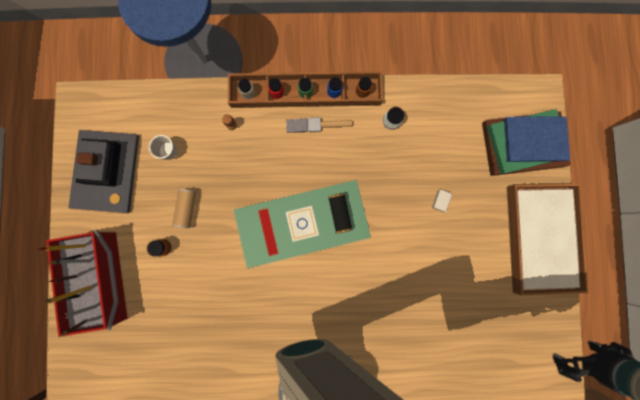

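View pics/side0.png

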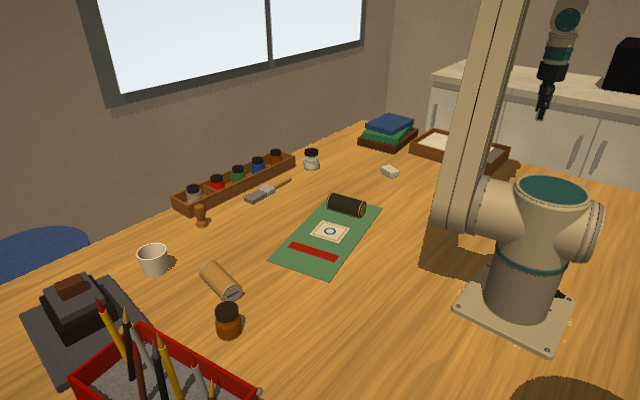

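Both views show the black roller at the right end of the mat (top px 341,213). The bookplate is at (302,224), the red band at (268,232) and the beech roller off to the left at (185,208).

Create h.py:
```python
import numpy as np, cv2
from workcell import manip
from scipy.spatial.transform import Rotation as R
def cal(n):
    c=manip.get_calibration(n); f=200/np.tan(np.radians(c["fov_y"]/2))
    return np.array([[f,0,c["cx"]],[0,f,c["cy"]],[0,0,1]]),c["dist_coeffs"],c["rvec"],c["tvec"]
def world(n,uv,z):
    K,D,r,t=cal(n); M=cv2.Rodrigues(r)[0]; C=-M.T@t
    p=cv2.undistortPoints(np.array(uv,float).reshape(-1,1,2),K,D)[:,0]
    d=np.c_[p,np.ones(len(p))]@M
    return (C+d*((z-C[2])/d[:,2])[:,None])[:,:2]
def pix(n,P):
    K,D,r,t=cal(n); return cv2.projectPoints(np.array(P,float).reshape(-1,1,3),r,t,K,D)[0][:,0]
def rect(n,mask,z):
    k,l,s,_=cv2.connectedComponentsWithStats(mask.astype(np.uint8)); i=1+s[1:,4].argmax()
    v,u=np.nonzero(l==i); w=world(n,np.c_[u,v],z); c=w.mean(0)
    e,V=np.linalg.eigh(np.cov(w.T)); a=V[:,1]*np.sign(V[0,1])
    return c,np.degrees(np.arctan2(a[1],a[0])),np.sqrt(12*e),len(w)
def masks(im,box):
    h=cv2.cvtColor(im,cv2.COLOR_RGB2HSV).astype(int); H,S,V=h[...,0],h[...,1],h[...,2]
    b=np.zeros(H.shape,bool); b[box[1]:box[3],box[0]:box[2]]=1
    return b&((H<8)|(H>172))&(S>150)&(V>90), b&(V<60), b&(H>45)&(H<90)&(S>50)
BOX={"top":(225,170,380,275),"side":(260,170,390,285)}
```

Run:
```python
from h import *
for n in BOX:
    im=manip.camera(n); 
    for nm,m,z in zip(("band","roller","mat"),masks(im,BOX[n]),(.004,.036,.004)): print(n,nm,rect(n,m,z))
    x0,y0,x1,y1=BOX[n]; cv2.imwrite(f"pics/{n}c.png",cv2.resize(im[y0:y1,x0:x1,::-1],None,fx=4.5,fy=4.5,interpolation=0))
print(world("top",[[302,224]],.004), world("top",[[185,208]],.028))
print(pix("top",[.5,-.1,.004]),pix("top",[.5,0,.004]))
```

```text
top band (array([0.46787968, 0.13871262]), np.float64(12.640824978615791), array([0.02708776, 0.13664871]), 420)
top roller (array([ 0.51817796, -0.07613567]), np.float64(10.69482895718332), array([0.04787226, 0.09633191]), 541)
top mat (array([0.48947445, 0.03925541]), np.float64(-77.66325561018787), array([0.19155403, 0.40006738]), 5195)
side band (array([0.46763203, 0.140839  ]), np.float64(12.759291744217744), array([0.02744736, 0.13860895]), 337)
side roller (array([ 0.5172863 , -0.05800256]), np.float64(-19.63682577562328), array([0.07923384, 0.10997086]), 506)
side mat (array([0.47359313, 0.08561083]), np.float64(-81.88337084667621), array([0.19467277, 0.35561766]), 3380)
[[0.48826897 0.03665943]] [[0.54159843 0.37749124]]
[[347.66635352 219.08880684]] [[314.21571648 219.80191257]]
```

View pics/topc.png

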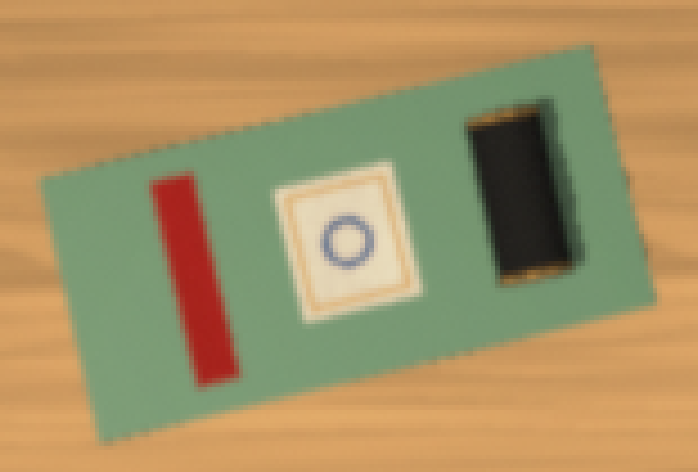

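Add to h.py:
```python
th=np.radians(12.7); d=np.array([-np.sin(th),np.cos(th),0]); a=np.array([np.cos(th),np.sin(th),0])
BAND=np.array([.4678,.1395,0]); 
def row(p,tilt=25):
    t=np.radians(tilt); z=np.array([0,0,-np.cos(t)])+d*np.sin(t); y=a
    T=R.from_matrix(np.c_[np.cross(y,z),y,z])
    s=manip.get_state(); q=s["ee_rot"]; C=R.from_quat([q[1],q[2],q[3],q[0]])
    print(np.round((C.inv()*T).as_rotvec(),4),np.round(C.inv().apply(p-s["tool_pos"]),4))
def where():
    s=manip.get_state(); r=s["tool_pos"]-BAND; print("along",r@d,"across",r@a,"z",r[2],s["time_s"],s["ft_force"])
```

Run:
```python
from h import *
c=world("top",[[225+520/4.5,170+194/4.5]],.03)[0]; c=np.r_[c,0]; print("roller",c,"rel band along/across",(c-BAND)@d,(c-BAND)@a)
# lateral target: aim along the roller centre
p=c-d*.075; p[2]=.10; row(p)
```

```text
roller [ 0.51720857 -0.07721681  0.        ] rel band along/across -0.2222770207860992 0.0005553983418983612
[ 0.3287  0.348  -1.4878] [ 0.4717 -0.3329  0.1311]
```

Careful with the scale: shifts go in shares of 75 cm and turns go in shares of pi rad. That gives: 0.4717 m / 0.75 = 0.6289, -0.3329 m / 0.75 = -0.4439, -1.4878 rad / 3.1416 = -0.4736.

Call:
{"name": "steer_hand", "arguments": {
  "offsets": [
    [0.1046, 0.1108, -0.4736, 0.6289, -0.4439, 0.1748, 0.06],
    [0.1046, 0.1108, -0.4736, 0.6289, -0.4439, 0.1748, 0.06],
    [0.1046, 0.1108, -0.4736, 0.6289, -0.4439, 0.1748, 0.06],
    [0.1046, 0.1108, -0.4736, 0.6289, -0.4439, 0.1748, 0.06],
    [0.1046, 0.1108, -0.4736, 0.6289, -0.4439, 0.1748, 0.06],
    [0.1046, 0.1108, -0.4736, 0.6289, -0.4439, 0.1748, 0.06],
    [0.1046, 0.1108, -0.4736, 0.6289, -0.4439, 0.1748, 0.06],
    [0.1046, 0.1108, -0.4736, 0.6289, -0.4439, 0.1748, 0.06],
    [0.1046, 0.1108, -0.4736, 0.6289, -0.4439, 0.1748, 0.06],
    [0.1046, 0.1108, -0.4736, 0.6289, -0.4439, 0.1748, 0.06],
    [0.1046, 0.1108, -0.4736, 0.6289, -0.4439, 0.1748, 0.06],
    [0.1046, 0.1108, -0.4736, 0.6289, -0.4439, 0.1748, 0.06],
    [0.1046, 0.1108, -0.4736, 0.6289, -0.4439, 0.1748, 0.06],
    [0.1046, 0.1108, -0.4736, 0.6289, -0.4439, 0.1748, 0.06]
  ]
}}

```text
time_s: 1.95
tool_pos: [0.5336, -0.1521, 0.1006]
ee_rot: [-0.168, 0.611, 0.762, 0.135]
ft_force: [-0.7, -0.3, 0.0]
grip_width: 0.0596
finger_force: 0.0
```

Run:
```python
from h import *
where()
print(manip.get_state()["joints"])
p=BAND-d*(.222+.06); p[2]=.014; row(p)
```

```text
along -0.29891692794315833 across 9.101525496802795e-05 z 0.1005849902407521 1.95 [-0.71039987 -0.29215936  0.00145194]
[-0.55533678  0.44618719 -0.14765603  1.29068626  0.30556747  0.74673217]
[ 0.0011  0.0019 -0.0014] [-0.0211 -0.0002  0.0857]
```

In the tool's units: 0.086 m / 0.75 = 0.1147, 0.043 m / 0.75 = 0.0573.

Call:
{"name": "steer_hand", "arguments": {
  "offsets": [
    [0, 0, 0, -0.0147, 0, 0.0573, 0.06],
    [0, 0, 0, -0.028, 0, 0.1147, 0.06],
    [0, 0, 0, -0.028, 0, 0.1147, 0.06]
  ]
}}

```text
time_s: 2.33
tool_pos: [0.5266, -0.1327, 0.011]
ee_rot: [-0.172, 0.61, 0.762, 0.134]
ft_force: [-0.0, 1.5, 1.1]
grip_width: 0.0598
finger_force: 0.0
```

Run:
```python
from h import *
where()
im=manip.camera("side"); cv2.imwrite("pics/s1.png",cv2.resize(im[150:290,260:420,::-1],None,fx=4.5,fy=4.5))
```

```text
along -0.2784551862202228 across -0.0024487262890782353 z 0.011040213969835379 2.325 [-0.00885612  1.53107832  1.09153482]
```

View pics/s1.png

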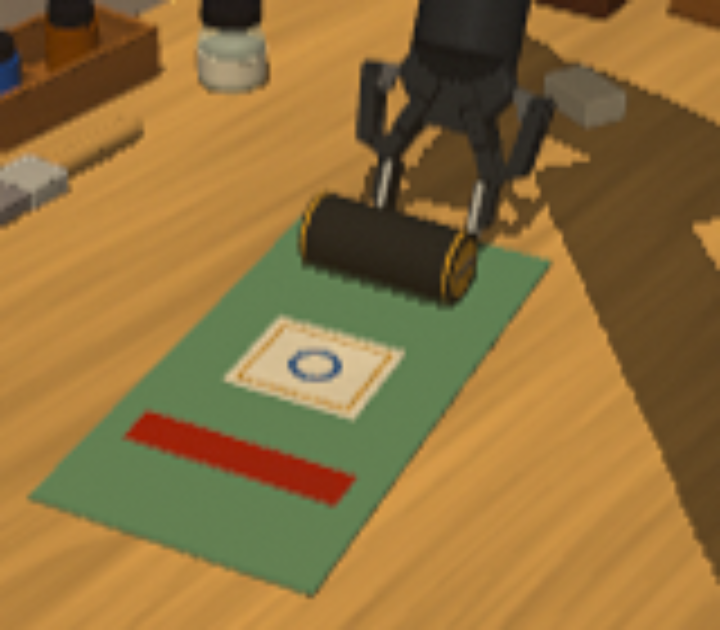

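The fingers straddle the roller's back face evenly, just clear of it. I'll start a slow push and check that it rolls.

In the tool's units: 0.046 m / 0.75 = 0.0613, 0.0415 m / 0.75 = 0.0553.

Call:
{"name": "steer_hand", "arguments": {
  "offsets": [
    [0, 0, 0, 0.0073, 0, 0.0013, 0.06],
    [0, 0, 0, 0.0133, 0, 0.004, 0.06],
    [0, 0, 0, 0.0193, 0, 0.0067, 0.06],
    [0, 0, 0, 0.0253, 0, 0.0093, 0.06],
    [0, 0, 0, 0.0313, 0, 0.0127, 0.06],
    [0, 0, 0, 0.0373, 0, 0.0153, 0.06],
    [0, 0, 0, 0.0433, 0, 0.018, 0.06],
    [0, 0, 0, 0.0493, 0, 0.0207, 0.06],
    [0, 0, 0, 0.0553, 0, 0.024, 0.06],
    [0, 0, 0, 0.0613, 0, 0.0267, 0.06]
  ]
}}

```text
time_s: 3.62
tool_pos: [0.5189, -0.0849, 0.0145]
ee_rot: [-0.169, 0.61, 0.763, 0.135]
ft_force: [0.1, -0.4, 0.1]
grip_width: 0.06
finger_force: 0.1
```

Run:
```python
from h import *
where()
im=manip.camera("top"); print(rect("top",masks(im,BOX["top"])[1],.036))
im=im[170:275,225:380,::-1]; s=manip.camera("side")[170:275,260:415,::-1]
cv2.imwrite("pics/t2.png",cv2.resize(np.vstack([im,s]),None,fx=2.8,fy=2.8))
row(BAND-d*.05+[0,0,.014])
```

```text
along -0.23017942659358498 across 0.00048260656375589793 z 0.014540036706288496 3.625 [ 0.12254377 -0.36145411  0.10243406]
(array([ 0.53027408, -0.12955569]), np.float64(9.683835647601022), array([0.06299051, 0.12386009]), 649)
[-0.0007  0.0009  0.0002] [ 0.1628 -0.0002  0.0764]
```

View pics/t2.png

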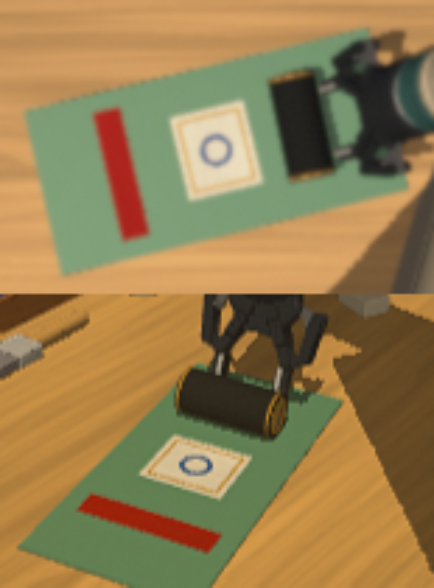

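Contact is even, the force is only about 0.4 N (dragging would show about 2 N or more), and the roller has moved about 22 mm. I'll keep pushing.

In the tool's units: 0.119 m / 0.75 = 0.1587, 0.03 m / 0.75 = 0.04.

Call:
{"name": "steer_hand", "arguments": {
  "offsets": [
    [0, 0, 0, 0.008, 0, 0.0037, 0.06],
    [0, 0, 0, 0.0167, 0, 0.0077, 0.06],
    [0, 0, 0, 0.0253, 0, 0.0119, 0.06],
    [0, 0, 0, 0.034, 0, 0.016, 0.06],
    [0, 0, 0, 0.0427, 0, 0.02, 0.06],
    [0, 0, 0, 0.0513, 0, 0.024, 0.06],
    [0, 0, 0, 0.06, 0, 0.028, 0.06],
    [0, 0, 0, 0.0687, 0, 0.032, 0.06],
    [0, 0, 0, 0.0773, 0, 0.036, 0.06],
    [0, 0, 0, 0.086, 0, 0.04, 0.06],
    [0, 0, 0, 0.0947, 0, 0.044, 0.06],
    [0, 0, 0, 0.1033, 0, 0.0483, 0.06],
    [0, 0, 0, 0.112, 0, 0.0524, 0.06],
    [0, 0, 0, 0.1207, 0, 0.0565, 0.06],
    [0, 0, 0, 0.1293, 0, 0.0607, 0.06],
    [0, 0, 0, 0.1367, 0, 0.064, 0.06],
    [0, 0, 0, 0.1427, 0, 0.0667, 0.06],
    [0, 0, 0, 0.148, 0, 0.0693, 0.06],
    [0, 0, 0, 0.1533, 0, 0.0719, 0.06],
    [0, 0, 0, 0.1587, 0, 0.0744, 0.06]
  ]
}}

```text
time_s: 6.22
tool_pos: [0.4902, 0.0431, 0.0142]
ee_rot: [-0.168, 0.61, 0.763, 0.135]
ft_force: [-0.5, 0.6, -0.2]
grip_width: 0.0599
finger_force: 0.1
```

Run:
```python
from h import *
where()
im=manip.camera("top"); 
im=im[170:275,225:380,::-1]; s=manip.camera("side")[170:275,260:415,::-1]
cv2.imwrite("pics/t3.png",cv2.resize(np.vstack([im,s]),None,fx=2.8,fy=2.8))
row(BAND-d*.03+[0,0,.014])
```

```text
along -0.09899847105894113 across 0.0006360966541056822 z 0.014157726529488698 6.225 [-0.49841314  0.55549819 -0.17743166]
[-0.0005  0.0011  0.0002] [ 0.0622 -0.0003  0.029 ]
```

View pics/t3.png

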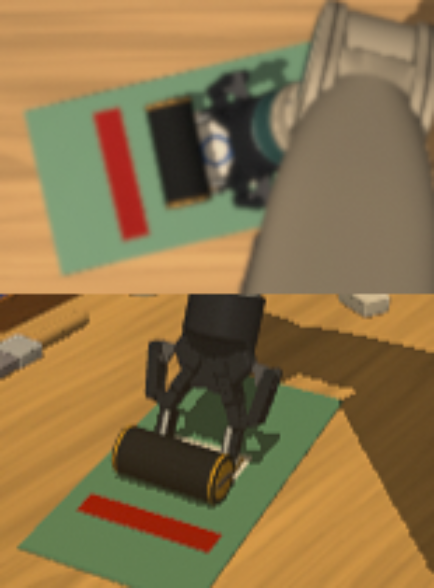

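The roller (top px about 289,224) is parallel to the band and about 69 mm short of it. I'll finish slowly, then back off.

In the tool's units: 0.06 m / 0.75 = 0.08, 0.03 m / 0.75 = 0.04.

Call:
{"name": "steer_hand", "arguments": {
  "offsets": [
    [0, 0, 0, 0.0067, 0, 0.0031, 0.06],
    [0, 0, 0, 0.0147, 0, 0.0068, 0.06],
    [0, 0, 0, 0.0227, 0, 0.0105, 0.06],
    [0, 0, 0, 0.0307, 0, 0.0143, 0.06],
    [0, 0, 0, 0.0387, 0, 0.018, 0.06],
    [0, 0, 0, 0.0467, 0, 0.0217, 0.06],
    [0, 0, 0, 0.0533, 0, 0.0249, 0.06],
    [0, 0, 0, 0.06, 0, 0.028, 0.06],
    [0, 0, 0, 0.0653, 0, 0.0305, 0.06],
    [0, 0, 0, 0.0707, 0, 0.0329, 0.06],
    [0, 0, 0, 0.0747, 0, 0.0348, 0.06],
    [0, 0, 0, 0.0773, 0, 0.0361, 0.06],
    [0, 0, 0, 0.08, 0, 0.0373, 0.06],
    [0, 0, 0, 0.08, 0, 0.0373, 0.06],
    [0, 0, 0, 0.0667, 0, 0.0311, 0.06],
    [0, 0, 0, 0.04, 0, 0.0187, 0.06],
    [0, 0, 0, 0.0267, 0, 0.0124, 0.06]
  ]
}}

```text
time_s: 8.45
tool_pos: [0.4861, 0.063, 0.0142]
ee_rot: [-0.168, 0.61, 0.762, 0.135]
ft_force: [-0.4, -0.0, 0.1]
grip_width: 0.0598
finger_force: 0.0
```

Run:
```python
from h import *
where()
t=manip.camera("top"); m=masks(t,(225,170,310,275)); 
im=t[170:275,225:380,::-1]; s=manip.camera("side")[170:275,260:415,::-1]
cv2.imwrite("pics/t4.png",cv2.resize(np.vstack([im,s]),None,fx=2.8,fy=2.8))
```

```text
along -0.07864526903896378 across 0.0010543959955005638 z 0.014173341896911384 8.45 [-0.42701993 -0.02834006  0.14736136]
```

View pics/t4.png

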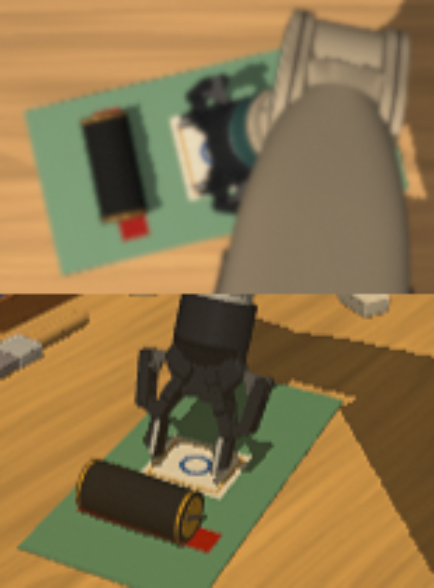

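Run:
```python
from h import *
for n,uv in (("top",[[225+u/2.8,170+v/2.8] for u,v in((83,118),(125,111),(146,213),(103,222))]),):
    w=world(n,uv,.03); c=w.mean(0)-BAND[:2]; print("along",c@d[:2],"across",c@a[:2])
    e=(w[0]+w[1]-w[2]-w[3]); print("ang",np.degrees(np.arctan2(e[1],e[0])),np.linalg.norm(e)/2)
# model projection for the side view: end-face centres at hypothesised pose (along 0, across 0)
for s in(0,.01):
  for k in(-.055,.055): print(s,k,(pix("side",BAND+a*(k+s)+[0,0,.029])-[260,170])*2.8+[0,294])
```

```text
along 0.0003414244835554709 across 0.007357047513628842
ang 10.614963375980041 0.10894287297933059
0 -0.055 [[202.68370183 515.59297704]]
0 0.055 [[ 97.90579127 482.96582394]]
0.01 -0.055 [[192.81355332 512.516074  ]]
0.01 0.055 [[ 88.77545579 480.12647633]]
```

In the tool's units: -0.0453 m / 0.75 = -0.0604, 0.0211 m / 0.75 = 0.0281.

Call:
{"name": "steer_hand", "arguments": {
  "offsets": [
    [0, 0, 0, 0.0133, 0, -0.03, 0.06],
    [0, 0, 0, 0.0281, 0, -0.0604, 0.06],
    [0, 0, 0, 0.0281, 0, -0.0604, 0.06],
    [0, 0, 0, 0.0281, 0, -0.0604, 0.06]
  ]
}}

```text
time_s: 9.05
tool_pos: [0.4848, 0.0647, 0.0636]
ee_rot: [-0.169, 0.61, 0.763, 0.135]
ft_force: [-0.4, -0.1, -0.2]
grip_width: 0.0602
finger_force: 0.0
```

Run:
```python
from h import *
where(); manip.sign_off()
```

```text
along -0.0767027803084572 across 9.24242979901787e-05 z 0.06364518999709426 9.05 [-0.38351486 -0.08921728 -0.21245028]
the job is handed in; nothing more can be done
```

I pushed the black roller across the bookplate to rest on the red band, about 0–4 mm off its centre line, 7–10 mm off its middle endwise and about 2° off parallel; its turning was inferred from the low push force (about 0.4–0.75 N). The gripper is clear, the arm never went near the beech roller, and the job was handed in at 9 s with no verdict shown.

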